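Set the pan square on the induction hob and start the timed programme

TASK

Put the square pan squarely in the middle of the corner marks on the induction hob, with its handle pointing straight out to the left or right side, whichever is clear of the stack of blue tumblers. Only then start cooking: press the keys one at a time, each fully down and let up again, in this order: On (red), Menu (three bars), Timer (clock), Plus (cross), Start (green). Do not press the lock or minus key, nor any key while the pan is out of place, and leave everything else standing where it is.

Things in the scene. Friction and masses are not known exactly. Their poses are not given: they have to be found in the camera images.
- hob: portable induction hob, fixed, 360 mm deep (its x) by 280 mm wide (its y), top 60 mm above the worktop. Origin: centre of its underside, on the worktop. Its x points from the key panel (the front, at the robot's side) to its back, its y to its left, z up. The front 90 mm is an aluminium panel with seven spring keys in one row, 135 mm in front of the hob's centre, 34 mm apart; the rest is black glass with white corner marks round the place of the pan
- zone (a point): centre of the cooking place on the glass (the middle of the printed ring and the four white corner marks, which outline a 162 mm square parallel to the hob's sides); 40 mm behind the hob's centre, 60 mm above the worktop; axes as the hob's
- pan: loose square steel pan, 150 by 150 mm, 45 mm high, walls 4 mm, open on top, 0.4 to 0.8 kg, on the glass. Origin: centre of its underside. Its level black handle points along its -x: 22 mm wide, 16 mm high, 80 to 220 mm from the centre, its middle 38 mm above the underside. It starts up to 45 mm off centre, handle to the front over the keys. It slides when pushed or dragged
- handle_end (a point): free end of the pan's handle, 220 mm from the pan's centre and 38 mm above its underside; axes as the pan's
- key_lock (a joint): lock key (black, white padlock mark; not needed), same cap as the others, 102 mm to the left of the hob's centre line in the row of keys. Travel of the lock key in m: 0 up, 0.004 fully down; a spring returns it; moving it takes about 1.5 N at first and 3.5 N fully down
- top_menu (a point): centre of the top of the menu key (black, three white bars): round cap, 18 mm across, standing 7 mm proud of the panel when up (67 mm above the worktop); 135 mm in front of the hob's centre, 68 mm to the left of the hob's centre line; it moves with the key
- key_menu (a joint): Travel of the menu key in m: 0 up, 0.004 fully down; a spring returns it; moving it takes about 1.5 N at first and 3.5 N fully down
- key_minus (a joint): minus key (black, one white bar; not needed), same cap as the others, 34 mm to the left of the hob's centre line in the row of keys. Travel of the minus key in m: 0 up, 0.004 fully down; a spring returns it; moving it takes about 1.5 N at first and 3.5 N fully down
- top_plus (a point): centre of the top of the plus key (black, white cross): round cap, 18 mm across, standing 7 mm proud of the panel when up (67 mm above the worktop); 135 mm in front of the hob's centre, on the hob's centre line; it moves with the key
- key_plus (a joint): Travel of the plus key in m: 0 up, 0.004 fully down; a spring returns it; moving it takes about 1.5 N at first and 3.5 N fully down
- top_timer (a point): centre of the top of the timer key (black, white clock face): round cap, 18 mm across, standing 7 mm proud of the panel when up (67 mm above the worktop); 135 mm in front of the hob's centre, 34 mm to the right of the hob's centre line; it moves with the key
- key_timer (a joint): Travel of the timer key in m: 0 up, 0.004 fully down; a spring returns it; moving it takes about 1.5 N at first and 3.5 N fully down
- top_start (a point): centre of the top of the start key (plain green): round cap, 18 mm across, standing 7 mm proud of the panel when up (67 mm above the worktop); 135 mm in front of the hob's centre, 68 mm to the right of the hob's centre line; it moves with the key
- key_start (a joint): Travel of the start key in m: 0 up, 0.004 fully down; a spring returns it; moving it takes about 1.5 N at first and 3.5 N fully down
- top_on (a point): centre of the top of the on key (red, one short white bar): round cap, 18 mm across, standing 7 mm proud of the panel when up (67 mm above the worktop); 135 mm in front of the hob's centre, 102 mm to the right of the hob's centre line; it moves with the key
- key_on (a joint): Travel of the on key in m: 0 up, 0.004 fully down; a spring returns it; moving it takes about 1.5 N at first and 3.5 N fully down
- cups: stack of nested blue plastic tumblers, 74 mm across, 150 mm tall, upright beside the hob on the left or the right, in the way of a pan handle turned to that side; leave alone. Origin: centre of its underside
- tin: round steel spice tin, 93 mm across, 50 mm tall, beside the hob on the side opposite the blue tumblers; a handle set on that side passes above it; leave alone. Origin: centre of its underside
- salt: clear jar with a red cap, 48 mm across, 85 mm tall, beside a front corner of the hob; leave alone. Origin: centre of its underside
- masala: amber jar with a yellow cap, 48 mm across, 85 mm tall, beside the other front corner of the hob; leave alone. Origin: centre of its underside
- bottle: blue plastic bottle with a white cap, 60 mm across, 180 mm tall, standing well to one side of the hob; leave alone. Origin: centre of its underside
- tumbler: steel tumbler, 72 mm across, 95 mm tall, standing well to one side of the hob; leave alone. Origin: centre of its underside
- spatula: wooden spatula, 260 mm long, lying flat on the worktop to the front right; leave alone. Origin: under its middle
- pot: open steel pot, 130 mm across the rim, 90 mm tall, far left; leave alone. Origin: centre of its underside

How it is judged:
By the outcome, as a careful person would: the job done as asked, in the order asked, and still so for the second after the job is handed in, with the robot touching nothing.
It also fails if it takes over 58 s, if anything falls off the work surface, if the arm or the gripper's body presses on something with over 40 N, if the wrist force passes 120 N, or if a joint passes its speed limit or range.

ROBOT

A 6-joint arm with a two-finger parallel gripper is mounted at the origin on the work surface. World frame = base frame: x ahead of the robot, y to its left, z up, the work surface at z = 0. Lengths are in mm, angles in rad, forces in N, time in s.
With the tool pointing down it reaches from about 300 to 775 mm from the base axis. Payload 14.6 kg.
Tool frame: the origin (TCP) lies between the finger pads; the fingertips stand 19 mm ahead of it and the grasp point (between the pads) is the TCP; z points along the fingers, y is the line along which they close (so a half turn about z gives the same grasp; the last joint's range is limited). The gripper opens to 94 mm and grips with 3 to 60 N. Pads are 16 mm wide; open, the fingers measure 119 mm over their backs; the gripper's body (75 mm by 177 mm) begins 78 mm behind the grasp point.
Start: joints at [1.11, 0.3, 1.521, -0, 1.321, -0.067], TCP at [211.032, 507.893, 224.446] pointing down, gripper open.
Joint ranges: [-3.03, 3.03], [-0.79, 2.21], [0.23, 2.52], [-1.04, 4.18], [0, 3.07], [-2.55, 2.55]. Speed limits (rad/s): [2.22, 2.22, 2.57, 3.14, 3.14, 3.14].

INTERFACE

Orientations are given as [roll, pitch, yaw] about the fixed x, y, z axes, in that order (R = Rz(yaw) Ry(pitch) Rx(roll)).
In Python, from cell import monitor, imaging, job, find_in, trace gives the robot as it stands. The module is installed in compiled form; this text tells all that it offers.
- The arm moves only by the tool arm_command, never from a script. Its argument "steps" is a list of rows, each a list of 5 numbers: the opening, from 0 (shut) to 1 (fully open), then the shift along the tool's x, y, z in mm, then the turn about the tool's z in degrees. In form: [[gripper, dx, dy, dz, turn], ...]. A call has 1 to 20 rows; each row is the pose to reach, as a shift and turn from the pose commanded when the call began, along the tool's axes at that moment; what a row does not reach only later rows make up. A row lasts 1/8 s, in which the tool goes at most 62.5 mm and 10.7 degrees, less where a joint would pass 70% of its speed; a pose out of reach is approached as far as the arm can. A call with a gripper value outside its range is refused whole. The fingers move at their own pace and stop on an object; "force" is the grip in N (left out, the last holds). Time passes only in rows, so rows that repeat a pose let the fingers close. It gives the time, the measured TCP pose, the force, the opening and the grip force at its end, in the units of the state.
- monitor.read_state(): the state, without advancing time (a new reading comes with each control period).
- imaging.camera(name): name is "side" or "top"; returns a dict with "img" (420x560x3 uint8, red, green, blue), "mtx" (3x3 intrinsics, pixels), "view" (4x4, takes a point from world to camera coordinates). Camera axes: x right, y down, z forward; pixel columns grow to the right and rows downward; lengths in mm; the calibration is good to about 2 mm. A picture is of the moment at which its call begins. There is no depth.
- job.sign_off(): hands the job in; it is judged then, once.
Trained networks look in a picture, given as the dict that the camera call returned (one of the last four; its "shot" number tells which), for a name from the list of things; names that differ only in an ending like _2 or _b are one class to them, and where a whole thing is asked for, a point or a joint stands for the part that bears it (a point fixed in the world has none). Each returns a list of dicts, best first, with "p" (0 to 1); they miss things now and then, are a little off and sometimes report something else, mostly with a low value. They report only what shows in the picture. A call takes as long as a camera call.
- find_in(picture, target): "rect" ([centre column, centre row, width, height] in pixels, round what is visible of it).
- trace(picture, target): "region" (420x560 bool, what is visible of it) and "rect" ([centre column, centre row, width, height] in pixels, round what is visible of it).
The state is a dict: "clock": time; "joints": joint angles; "qd": joint speeds; "effort": joint torques, N m; "eef_pos": TCP position; "eef_rot": TCP orientation; "wrist_force": force on the tool from outside, world axes, zero at the start; "moment": the same for the moment, N m; "finger_gap": finger opening in mm; "finger_force": force on a finger pad.
Only numpy, scipy, OpenCV 4.12 (cv2) and the standard library are available. Lean on these libraries where they do the work, as an engineer would, in place of code of your own. Each camera call takes 0.05 s, during which the arm holds its last target. There are 200 camera calls.

## Working session

There is one attempt and no reset: what is moved stays moved. The work goes in short steps, Python scripts to look and compute and a tool call to move; the robot and the scene stay as the last step left them, time stands still between calls to the robot, and variables do not carry over. Pictures are saved under pics/ and viewed, at most 10 in all, crops included, and the job is handed in when it is done.

Besides the shell and the picture viewer there is one more tool, called after "Call:" as name([rows], argument=value, ...), one row to a line, values as JSON. arm_command: Moves the arm, as the interface text tells. Its arguments: {"type":"object","properties":{"steps":{"type":"array","items":{"type":"array","items":{"type":"number"}}},"force":{"type":"number"}},"required":["steps"]}

```bash
mkdir -p pics; cat > h.py <<'E'
import numpy as np, cv2
from cell import monitor, imaging, job, find_in, trace
def snap(name,fn=None,crop=None,scale=1):
    c=imaging.camera(name)
    if fn:
        im=c["img"][:,:,::-1]
        if crop: x0,y0,x1,y1=crop; im=im[y0:y1,x0:x1]
        cv2.imwrite("pics/"+fn,cv2.resize(np.ascontiguousarray(im),None,fx=scale,fy=scale,interpolation=cv2.INTER_CUBIC))
    return c
def ray(c,uv):
    R=c["view"][:3,:3];t=c["view"][:3,3]
    o=-R.T@t; d=R.T@np.linalg.inv(c["mtx"])@np.array([uv[0],uv[1],1.0]); return o,d
def atz(c,uv,z):
    o,d=ray(c,uv); return (o+d*(z-o[2])/d[2])[:2]
def proj(c,p):
    q=c["view"]@np.append(p,1.0); q=c["mtx"]@q[:3]; return q[:2]/q[2]
E
python3 - <<'E'
from h import *
np.set_printoptions(precision=1,suppress=True)
a=snap("top","t0.png",scale=1.4); b=snap("side","s0.png",scale=1.4)
print(monitor.read_state())
for c,n in((a,"top"),(b,"side")):
    print(n,ray(c,(280,210)))
    for k in ["hob","pan","handle_end","cups","tin","top_on","top_menu","top_timer","top_plus","top_start","key_lock","key_minus","salt","masala"]:
        r=find_in(c,k)
        print(k,[(np.array(x["rect"]),round(x["p"],2)) for x in r[:2]], atz(c,r[0]["rect"][:2],67) if r else "")
E
```

```text
{'clock': 0.1, 'joints': array([ 1.1,  0.3,  1.5, -0. ,  1.3, -0.1]), 'qd': array([-0., -0., -0.,  0., -0., -0.]), 'effort': array([  0. , -53.3, -35.3,   0.1,   0. ,  -0. ]), 'eef_pos': array([210.9, 507.7, 224. ]), 'eef_rot': array([-3.1, -0. ,  2.7]), 'wrist_force': array([ 0.2, -0.8,  0.1]), 'moment': array([0.1, 0. , 0.1]), 'finger_force': 0.0, 'finger_gap': 94.10461320250258}
top (array([ 275.9,    6.8, 1520.8]), array([ 0.1,  0. , -1. ]))
hob [(array([259.8, 178. , 110.5, 129.8]), 0.7), (array([262.6, 172.2,  71.2,  95.6]), 0.57)] [592.   71.8]
pan [(array([263.4, 171.8,  68.7,  93.9]), 0.82)] [612.  61.]
handle_end [(array([261.3, 171.6,  69.6,  94.9]), 0.86)] [612.5  67.6]
cups [(array([186.9, 168.1,  30.3,  32.7]), 0.94), (array([262.3, 174.1,  71. ,  94.1]), 0.27)] [619.6 300.8]
tin [(array([319.2, 150.6,  31.2,  30.9]), 0.65)] [ 683.4 -112.9]
top_on [] 
top_menu [] 
top_timer [(array([263.2, 173. ,  69.4,  92.6]), 0.27)] [608.2  61.5]
top_plus [] 
top_start [] 
key_lock [] 
key_minus [] 
salt [(array([192.1, 235.2,  21.9,  15.6]), 0.65)] [409.2 275.1]
masala [(array([334.9, 206.4,  19.6,  20.1]), 0.8)] [ 506.6 -162.5]
side (array([ 456.8, -888.9, 1035.1]), array([ 0. ,  0.7, -0.7]))
hob [(array([314.1, 212.7, 133.5,  86.9]), 0.57), (array([310.4, 154.5,  24.5,  42.2]), 0.33)] [601.2  28.2]
pan [(array([317.4, 200.2,  98.1,  54.4]), 0.9)] [617.8  82.3]
handle_end [(array([316.2, 198.6,  92.3,  53.1]), 0.8), (array([301.1, 134.7,  33.8,  42.9]), 0.34)] [614.8  89.8]
cups [(array([308.3, 155.2,  25.2,  38.7]), 0.89)] [611.9 310.9]
tin [(array([350.4, 255.9,  28.7,  29. ]), 0.88)] [ 684.8 -146.8]
top_on [(array([317. , 200.9,  99.4,  53.7]), 0.66)] [616.1  79.2]
top_menu [] 
top_timer [(array([316.3, 197.6,  94.8,  53.5]), 0.26)] [615.6  94.3]
top_plus [] 
top_start [] 
key_lock [] 
key_minus [] 
salt [(array([253.3, 167.8,  14.6,  20.8]), 0.6)] [415.6 255.7]
masala []
```

```bash
python3 - <<'E'
import cv2
a=cv2.imread("pics/t0.png")  # 1.4x
c=a[int(100*1.4):int(260*1.4),int(165*1.4):int(365*1.4)]
cv2.imwrite("pics/t0c.png",cv2.resize(c,None,fx=4/1.4,fy=4/1.4,interpolation=cv2.INTER_CUBIC)[:600,:800])
E
```

```text
(no output)
```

View pics/s0.png

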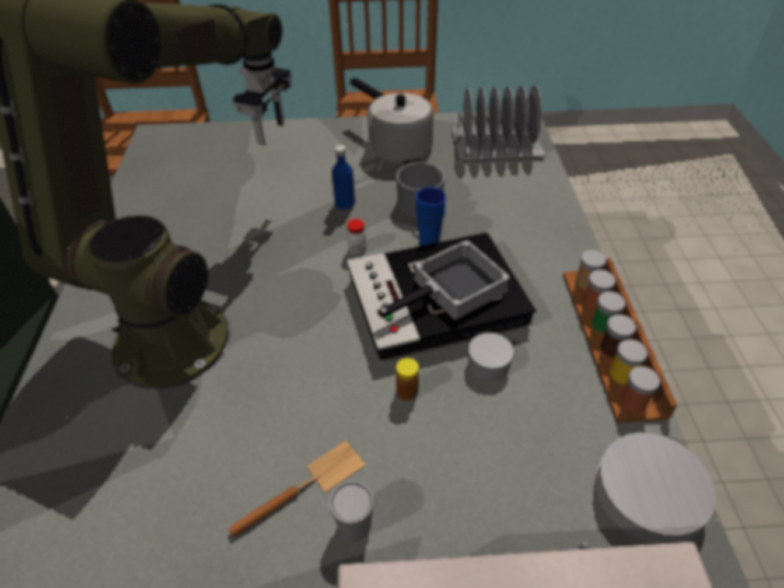

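```bash
python3 -c "
import cv2
a=cv2.imread('pics/t0c.png');print(a.shape)"
```

```text
(600, 800, 3)
```

View pics/t0c.png

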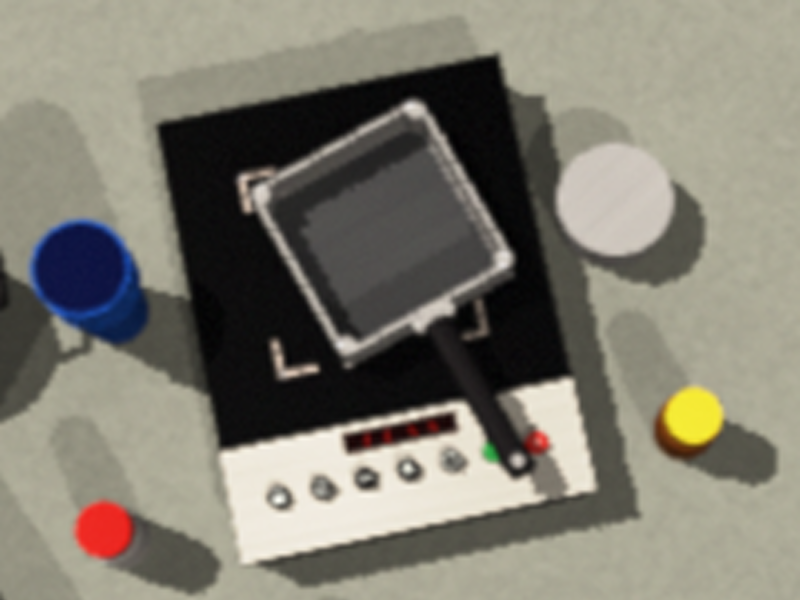

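The top crop (4x; origin col 165, row 100) shows the handle pointing front-right over the green key. The cups are on the left and the tin is on the right, so the handle goes right. I'll fit the hob and pan poses from the picked corners.

```bash
cat >> h.py <<'E'
from scipy.optimize import least_squares
def fit(c,uv,loc,x0):
    uv=np.array(uv,float); loc=np.array(loc,float)
    def f(x):
        s,k=np.sin(x[2]),np.cos(x[2])
        return np.concatenate([proj(c,[x[0]+k*l[0]-s*l[1],x[1]+s*l[0]+k*l[1],l[2]])-u for l,u in zip(loc,uv)])
    r=least_squares(f,x0,loss="soft_l1",f_scale=.5,x_scale=[1,1,.01]); return r.x, f(r.x).reshape(-1,2)
def T(p,l):
    s,k=np.sin(p[2]),np.cos(p[2]); return np.array([p[0]+k*l[0]-s*l[1],p[1]+s*l[0]+k*l[1]])
E
python3 - <<'E'
from h import *
np.set_printoptions(precision=2,suppress=True)
c=snap("top")
px=lambda L:[(165+(u+.5)/4-.5,100+(v+.5)/4-.5) for u,v in L]
hob,r=fit(c,px([(160,123),(498,55),(595,490),(242,563),(279,495),(322,487),(366,477),(408,468),(538,442)]),
 [(180,140,60),(180,-140,60),(-180,-140,60),(-180,140,60),(-135,102,67),(-135,68,67),(-135,34,67),(-135,0,67),(-135,-102,67)],[590,70,.18])
print("hob",hob,np.degrees(hob[2]));print(r)
pan,r=fit(c,px([(262,188),(413,102),(513,258),(347,350),(519,466)]),[(74,74,105),(74,-74,105),(-74,-74,105),(-74,74,105),(-217,0,106)],[620,60,.5])
print("pan",pan,np.degrees(pan[2]));print(r)
z=T(hob,(40,0));print("zone",z)
print("grasp start",T(pan,(-130,0)),"end",T([*z,hob[2]+np.pi/2],(-130,0)))
s=monitor.read_state();print(s["eef_pos"],s["eef_rot"])
np.save("hob.npy",hob)
E
```

```text
hob [601.84  77.55   0.22] 12.842587684701623
[[-0.8  -0.34]
 [ 0.73 -0.65]
 [ 0.67 -0.04]
 [-0.01  0.17]
 [-0.14  0.17]
 [-0.05 -0.07]
 [-0.23  0.19]
 [ 0.08  0.21]
 [-0.07  0.02]]
pan [654.73  71.53   0.54] 30.670208176614736
[[-3.06 -0.12]
 [ 1.18 -1.6 ]
 [ 0.03 -0.01]
 [-0.84  0.55]
 [ 0.88  0.21]]
zone [640.84  86.44]
grasp start [542.91   5.22] end [669.73 -40.3 ]
[211.04 507.89 224.46] [3.14 0.   2.75]
```

Call:
arm_command([
  [0.6,-40,-27,0,10],
  [0.6,-80,-54,0,20],
  [0.6,-120,-81,0,30],
  [0.6,-160,-108,0,40],
  [0.6,-200,-135,0,50],
  [0.6,-240,-162,0,60],
  [0.6,-280,-190,0,70],
  [0.6,-320,-217,0,80],
  [0.6,-360,-244,0,90],
  [0.6,-400,-271,0,100],
  [0.6,-440,-298,0,110],
  [0.6,-480,-325,0,120],
  [0.6,-499,-338,30,127],
  [0.6,-499,-338,60,127],
  [0.6,-499,-338,60,127],
  [0.6,-499,-338,60,127],
], force=40)

```text
clock: 3.55
eef_pos: [542.6, 4.5, 165.8]
eef_rot: [3.141, -0.001, 0.532]
wrist_force: [0.3, 0.5, 1.1]
finger_gap: 56.3
finger_force: 0.0
```

```bash
python3 - <<'E'
from h import *
a=snap("top","t1.png",(200,110,340,215),5.7); s=monitor.read_state();print(s["eef_pos"],s["eef_rot"],s["joints"],s["clock"])
E
```

```text
[542.68823442   4.55131736 166.03483184] [ 3.14038071e+00 -1.84872280e-03  5.31861914e-01] [-5.91154699e-02  3.37408932e-01  1.61299589e+00  2.55012614e-05
  1.18897740e+00  9.79810587e-01] 3.6
```

View pics/t1.png

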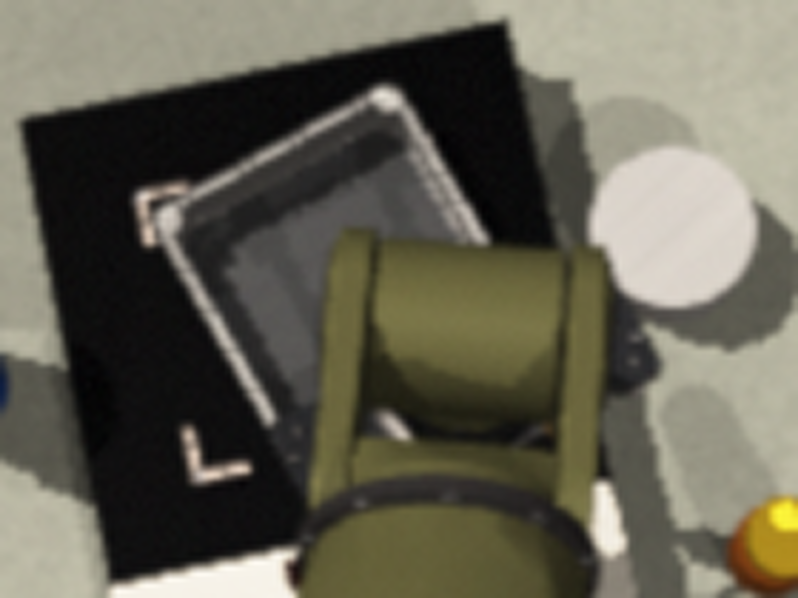

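The view shows the wrist straddling the handle, with the pan's left rear corner at crop (170,218) by the rear-left mark. Next: descend and grip.

Call:
arm_command([
  [0.6,0,0,25,0],
  [0.6,0,0,50,0],
  [0.6,0,0,67,0],
  [0.6,0,0,67,0],
  [0.6,0,0,67,0],
  [0.1,0,0,67,0],
  [0.1,0,0,67,0],
  [0.1,0,0,67,0],
  [0.1,0,0,67,0],
  [0.1,0,0,67,0],
], force=40)

```text
clock: 4.85
eef_pos: [542.1, 4.4, 97.6]
eef_rot: [-3.141, 0.0, 0.532]
wrist_force: [-2.7, 0.9, 3.0]
finger_gap: 21.6
finger_force: 40.0
```

Call:
arm_command([
  [0.1,0.1,8,0,-4],
  [0.1,0.9,16,0,-8],
  [0.1,2.3,23.7,0,-12],
  [0.1,4.4,31.4,0,-16],
  [0.1,7,39,0,-20],
  [0.1,10.3,46,0,-24],
  [0.1,14,53,0,-28],
  [0.1,18.5,60,0,-32],
  [0.1,23.4,66.3,0,-36],
  [0.1,29,72.4,0,-40],
  [0.1,35,78,0,-44],
  [0.1,41.3,83,0,-48],
  [0.1,48,87.8,0,-52],
  [0.1,55,92,0,-56],
  [0.1,63,95.6,0,-60],
  [0.1,71,98.7,0,-64],
  [0.1,79,101,0,-68],
  [0.1,87.3,103,0,-72.3],
  [0.1,87.3,103,0,-72.3],
  [0.1,87.3,103,0,-72.3],
], force=50)

```text
clock: 7.35
eef_pos: [669.7, -40.5, 97.6]
eef_rot: [3.141, 0.0, 1.791]
wrist_force: [2.9, -0.5, 2.3]
finger_gap: 21.1
finger_force: 49.9
```

```bash
python3 - <<'E'
from h import *
s=monitor.read_state();print(s["eef_pos"],s["eef_rot"],s["wrist_force"])
a=snap("top","t2.png",(200,110,340,215),5.7); b=snap("side","s2.png",(240,140,390,250),5.3)
E
```

```text
[669.67280267 -40.45794416  97.60932796] [3.14084658e+00 3.68373711e-04 1.79135885e+00] [ 2.94536611 -0.458476    2.32773426]
```

View pics/t2.png

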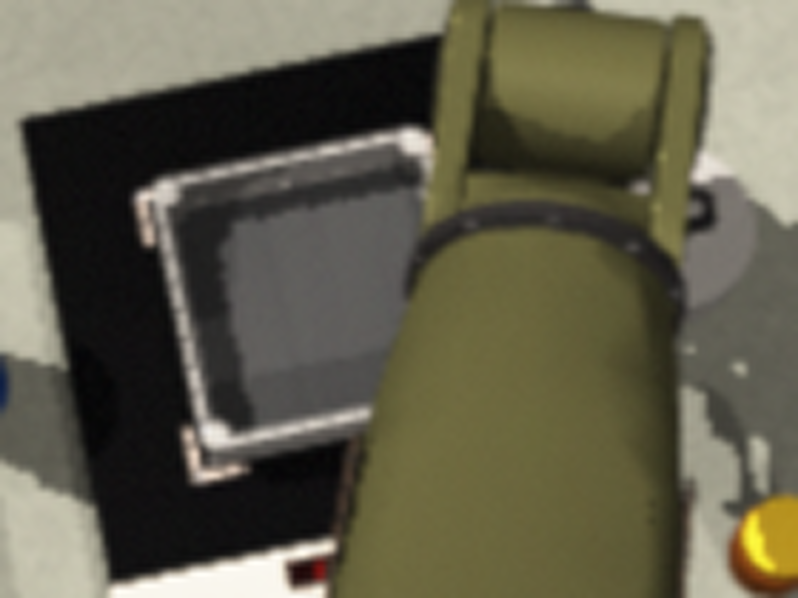

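The pan lies nearly square with its left corners inside the left marks: rim corner (165,190) near mark (145,195), and (215,435) near (205,475). I'll release and clear the view to measure.

Call:
arm_command([
  [0.5,0,0,0,0],
  [0.5,0,0,0,0],
  [0.5,0,0,0,0],
  [0.5,0,0,-30,0],
  [0.5,0,0,-70,0],
  [0.5,0,0,-110,0],
  [0.5,-30,-50,-110,0],
  [0.5,-60,-100,-110,0],
  [0.5,-90,-150,-110,0],
  [0.5,-120,-200,-110,0],
  [0.5,-157,-260,-110,0],
  [0.5,-157,-260,-110,0],
  [0.5,-157,-260,-110,0],
])

```text
clock: 9.07
eef_pos: [450.7, -250.8, 207.6]
eef_rot: [3.141, 0.0, 1.792]
wrist_force: [1.1, -0.3, -0.3]
finger_gap: 47.1
finger_force: 0.0
```

```bash
python3 - <<'E'
from h import *
s=monitor.read_state();print(s["eef_pos"],s["eef_rot"])
a=snap("top","t3.png",(200,110,340,215),5.7)
E
```

```text
[ 450.72433792 -250.79545754  207.6220506 ] [3.14123111e+00 8.30808027e-05 1.79210098e+00]
```

View pics/t3.png

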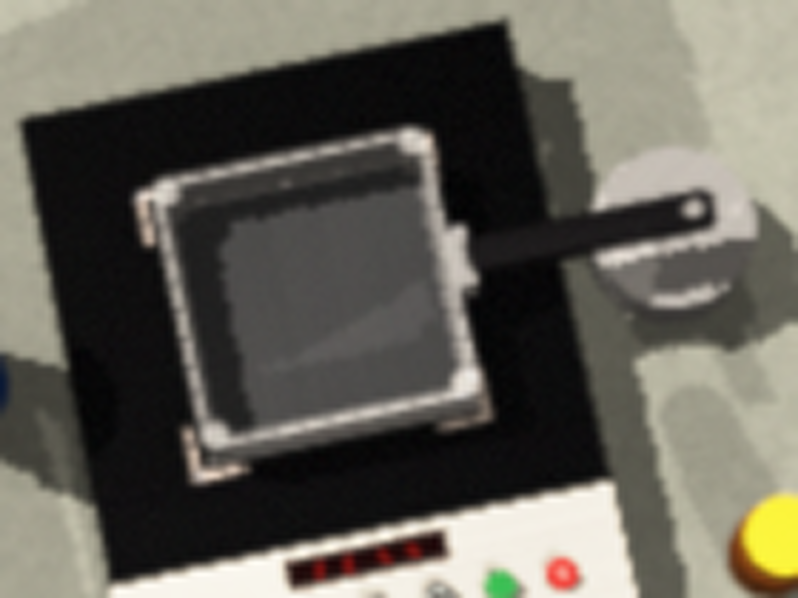

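```bash
python3 - <<'E'
from h import *
np.set_printoptions(precision=2,suppress=True)
c=snap("top")
px=lambda L:[(200+(u+.5)/5.7-.5,110+(v+.5)/5.7-.5) for u,v in L]
hob0=np.load("hob.npy")
hob,r=fit(c,px([(22,120),(508,20),(611,480),(109,582),(135,191),(196,484),(493,420),(502,584),(563,573)]),
 [(180,140,60),(180,-140,60),(-90,-140,60),(-90,140,60),(121,81,60),(-41,81,60),(-41,-81,60),(-135,-68,67),(-135,-102,67)],hob0)
print("hob",hob,hob0,np.degrees(hob[2]));print(r*5.7)
pan,r=fit(c,px([(155,184),(430,127),(483,388),(207,446),(710,206)]),[(75,75,105),(75,-75,105),(-75,-75,105),(-75,75,105),(-220,0,106)][1:2]*0+[(-75+150,0,0)]*0+[(-75,-75,105)]*0+[(75,-75,105)]*0 or
 [(75,-75,105),(75,75,105)]*0 or [(-0+75*a,75*b,105) for a,b in[(1,-1),(-1,-1),(-1,1),(1,1)]]+[(-220,0,106)],[hob[0],hob[1],hob[2]+np.pi/2])
print("pan",pan,np.degrees(pan[2]));print(r*5.7)
print("pan in hob",np.array([[np.cos(hob[2]),np.sin(hob[2])],[-np.sin(hob[2]),np.cos(hob[2])]])@(pan[:2]-hob[:2]),"yaw",np.degrees(pan[2]-hob[2]))
np.save("hob1.npy",hob)
q=lambda l,f=T(hob,(0,0)):None
z=T(hob,(40,0))
for l in [(75,-75,105),(-75,-75,105),(-75,75,105),(75,75,105),(-220,0,98),(-75,75,60),(-75,-75,60),(75,75,60),(75,-75,60)]:
    u=proj(c,[*T([*z,hob[2]+np.pi/2],l),l[2]]); print("ideal",l,(u+.5-[200,110])*5.7-.5)
E
```

```text
hob [601.45  80.43   0.23] [601.84  77.55   0.22] 12.99695741515336
[[-3.76 -2.06]
 [ 0.43 -2.01]
 [ 1.07  1.22]
 [ 0.66  4.08]
 [ 7.06  5.84]
 [ 2.52 -6.66]
 [-5.11 -2.8 ]
 [-1.15  2.02]
 [-0.79  0.16]]
pan [640.64  85.07   1.79] 102.63031006941422
[[-0.53 -3.83]
 [-3.02 -0.88]
 [ 0.13  4.27]
 [-0.27  1.84]
 [ 8.95 -1.  ]]
pan in hob [39.23 -4.29] yaw 89.63335265426086
ideal (75, -75, 105) [145.69 181.44]
ideal (-75, -75, 105) [417.88 125.7 ]
ideal (-75, 75, 105) [475.65 391.48]
ideal (75, 75, 105) [199.6  448.77]
ideal (-220, 0, 98) [708.89 206.93]
ideal (-75, 75, 60) [474.93 408.94]
ideal (-75, -75, 60) [418.87 150.74]
ideal (75, 75, 60) [207.14 464.56]
ideal (75, -75, 60) [154.72 204.9 ]
```

```bash
cat > ov.py <<'E'
from h import *
import sys
c=snap("top"); hob=np.load("hob1.npy"); z=T(hob,(40,0)); S=8; x0,y0=217,126
im=cv2.resize(np.ascontiguousarray(c["img"][y0:y0+75,x0:x0+100,::-1]),None,fx=S,fy=S,interpolation=cv2.INTER_CUBIC)
def poly(pose,h,zz,col):
    p=np.array([(proj(c,[*T(pose,(h*a,h*b)),zz])+.5-[x0,y0])*S-.5 for a,b in[(1,1),(1,-1),(-1,-1),(-1,1)]])
    cv2.polylines(im,[np.round(p).astype(int)],True,col,1)
P=[*z,hob[2]]
poly(P,75,105,(0,255,0));poly(P,81,60,(0,0,255));poly(P,75,60,(255,255,0));poly(P,71,105,(0,255,0))
cv2.imwrite("pics/"+sys.argv[1],im)
E
python3 ov.py o1.png
```

```text
(no output)
```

View pics/o1.png

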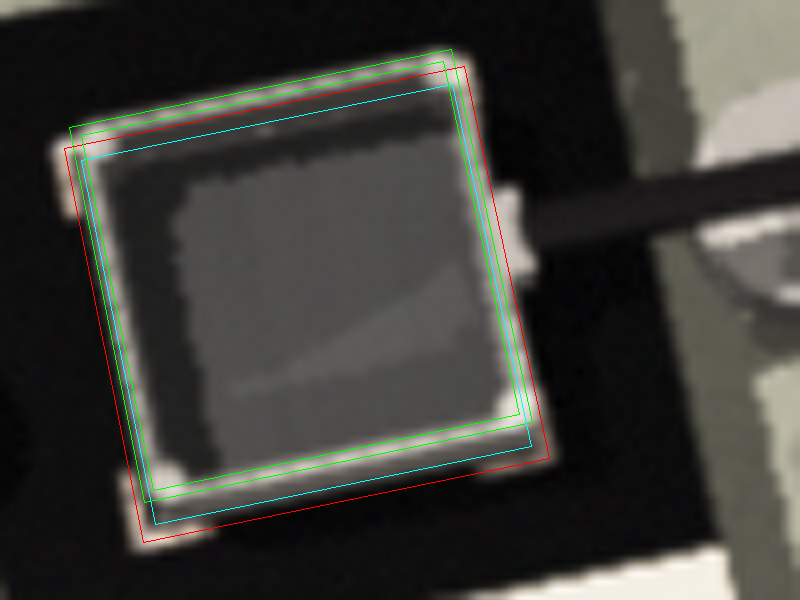

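The pan sits about 3.5 mm too far right: its left wall is at about u 120–140 against the ideal 110–125, and the marks are slightly left of the red square. I'll regrip and nudge it left along the handle.

Call:
arm_command([
  [0.5,30,50,0,0],
  [0.5,60,100,0,0],
  [0.5,90,150,0,0],
  [0.5,120,200,0,0],
  [0.5,157,260,0,0],
  [0.5,157,260,0,0],
  [0.5,157,260,40,0],
  [0.5,157,260,80,0],
  [0.5,157,260,110,0],
  [0.5,157,260,110,0],
  [0.1,157,260,110,0],
  [0.1,157,260,110,0],
  [0.1,157,260,110,0],
  [0.1,158,260,110,0],
  [0.1,159,260,110,0],
  [0.1,160,260,110,0],
  [0.1,160.5,260,110,0],
  [0.1,160.5,260,110,0],
  [0.1,160.5,260,110,0],
], force=50)

```text
clock: 11.6
eef_pos: [669.4, -38.0, 98.6]
eef_rot: [3.14, 0.002, 1.793]
wrist_force: [1.1, -7.3, 5.0]
finger_gap: 21.4
finger_force: 50.0
```

Call:
arm_command([
  [0.5,0,0,0,0],
  [0.5,0,0,0,0],
  [0.5,0,0,0,0],
  [0.5,0,0,-30,0],
  [0.5,0,0,-70,0],
  [0.5,0,0,-110,0],
  [0.5,-30,-50,-110,0],
  [0.5,-60,-100,-110,0],
  [0.5,-90,-150,-110,0],
  [0.5,-120,-200,-110,0],
  [0.5,-157,-260,-110,0],
  [0.5,-157,-260,-110,0],
])

```text
clock: 13.1
eef_pos: [447.9, -249.2, 207.8]
eef_rot: [3.141, 0.0, 1.79]
wrist_force: [0.3, 0.8, 0.2]
finger_gap: 46.8
finger_force: 0.0
```

```bash
python3 ov.py o2.png
```

```text
(no output)
```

View pics/o2.png

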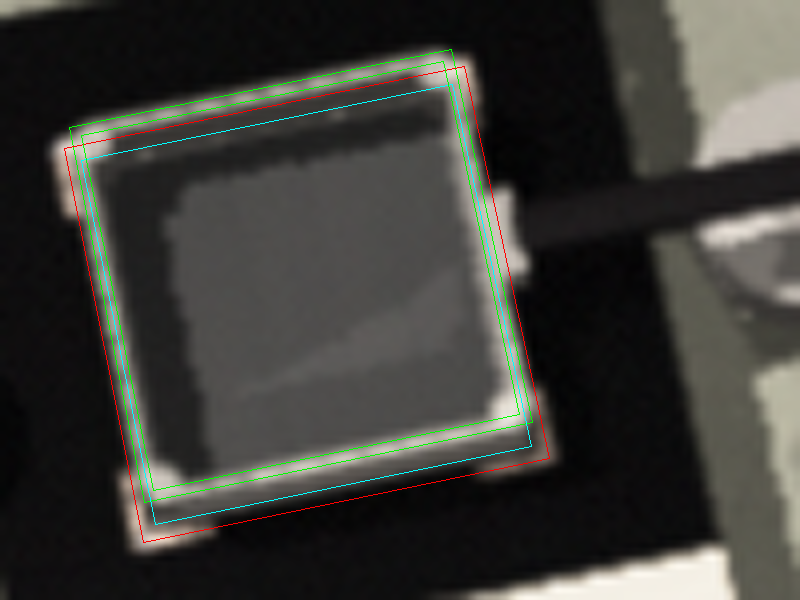

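The pan now sits evenly within the marks, within about 1 mm: left wall on the green outline, handle straight out to the right. Next I'll hover over the On key with the gripper shut.

Call:
arm_command([
  [0,0,0,0,0],
  [0,45,21,0,0],
  [0,90,42,0,0],
  [0,135,63,0,0],
  [0,183,85,0,0],
  [0,183,85,30,0],
  [0,183,85,70,0],
  [0,183,85,103,0],
  [0,183,85,103,0],
  [0,183,85,103,0],
], force=20)

```text
clock: 14.4
eef_pos: [493.3, -49.5, 105.7]
eef_rot: [3.14, 0.0, 1.794]
wrist_force: [1.5, -0.8, 0.0]
finger_gap: 0.5
finger_force: 0.0
```

```bash
python3 - <<'E'
from h import *
s=monitor.read_state();print(s["eef_pos"],s["eef_rot"],s["finger_gap"],s["wrist_force"])
b=snap("side","s3.png",(255,170,355,245),8)
hob=[601.6,79,.2255]
for l in(-102,-68,-34,0,68): print(l,T(hob,(-135,l)),(proj(b,[*T(hob,(-135,l)),67])+.5-[255,170])*8-.5)
E
```

```text
[493.25142069 -49.5213497  105.66636286] [3.14030480e+00 4.97167718e-04 1.79412987e+00] 0.506646763150942 [ 1.50708812 -0.77818827  0.01650042]
-102 [492.82443226 -50.60276179] [208.65751757 512.72272505]
-68 [485.2222454 -17.4635591] [183.57293837 447.41927098]
-34 [477.62005854  15.67564359] [159.3500193  384.35900316]
0 [470.01787167  48.81484628] [135.94511273 323.42829237]
68 [454.81349795 115.09325166] [ 91.42900494 207.53814422]
```

View pics/s3.png

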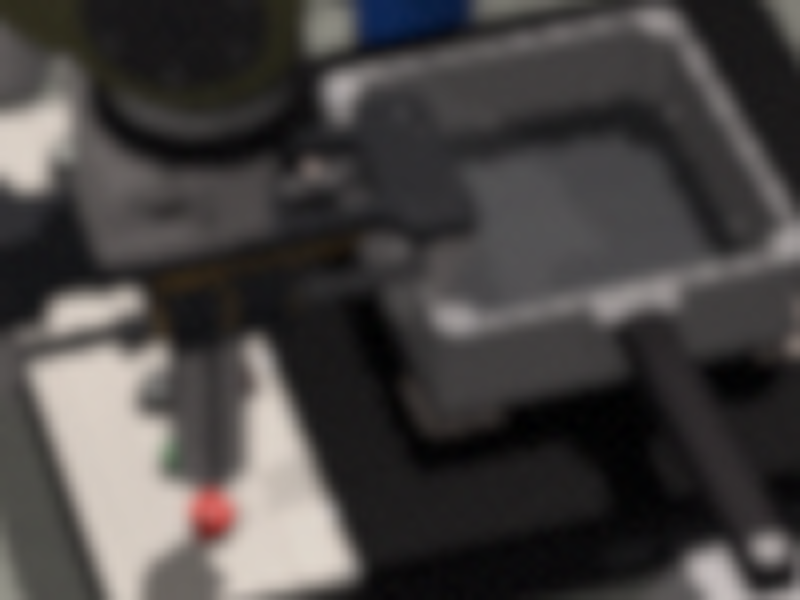

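The On key shows at (212,512), matching its projected position (209,513), with the finger directly above. Press it.

Call:
arm_command([
  [0,0,-1,12,0],
  [0,0,-1,19,0],
  [0,0,-1,22,0],
  [0,0,-1,24.5,0],
  [0,0,-1,24.5,0],
  [0,0,-1,24.5,0],
])

```text
clock: 15.2
eef_pos: [491.5, -50.3, 81.7]
eef_rot: [3.141, 0.0, 1.793]
wrist_force: [-12.5, 1.5, 28.0]
finger_gap: 0.2
finger_force: 14.0
```

On is fully down (28 N at the stop). Release, move to Menu and press a touch more gently.

Call:
arm_command([
  [0,0,0,-12,0],
  [0,0,0,-24,0],
  [0,0,0,-24,0],
  [0,40,0,-24,0],
  [0,85,0,-24,0],
  [0,130,0,-24,0],
  [0,170,0,-24,0],
  [0,170,0,-24,0],
  [0,170,0,-24,0],
  [0,170,0,-12,0],
  [0,170,0,-5,0],
  [0,170,0,-2,0],
  [0,170,0,-0.5,0],
  [0,170,0,-0.5,0],
  [0,170,0,-0.5,0],
])

```text
clock: 17.08
eef_pos: [453.9, 114.9, 81.7]
eef_rot: [-3.141, 0.001, 1.793]
wrist_force: [-12.1, -6.8, 28.0]
finger_gap: 0.6
finger_force: 13.7
```

Menu is fully down. Next is Timer, 102 mm to the right.

Call:
arm_command([
  [0,0,0,-12,0],
  [0,0,0,-24,0],
  [0,0,0,-24,0],
  [0,-35,0,-24,0],
  [0,-70,0,-24,0],
  [0,-102,0,-24,0],
  [0,-102,0,-24,0],
  [0,-102,0,-24,0],
  [0,-102,0,-12,0],
  [0,-102,0,-5,0],
  [0,-102,0,-2,0],
  [0,-102,0,0,0],
  [0,-102,0,0,0],
  [0,-102,0,0,0],
])

```text
clock: 18.82
eef_pos: [476.2, 16.5, 81.8]
eef_rot: [-3.141, -0.001, 1.793]
wrist_force: [-13.2, 3.6, 26.3]
finger_gap: 0.3
finger_force: 13.1
```

Call:
arm_command([
  [0,0,0,-12,0],
  [0,0,0,-24,0],
  [0,0,0,-24,0],
  [0,17,0,-24,0],
  [0,34,0,-24,0],
  [0,34,0,-24,0],
  [0,34,0,-24,0],
  [0,34,0,-12,0],
  [0,34,0,-5,0],
  [0,34,0,-2,0],
  [0,34,0,0,0],
  [0,34,0,0,0],
  [0,34,0,0,0],
])

```text
clock: 20.45
eef_pos: [468.8, 48.9, 81.8]
eef_rot: [-3.141, 0.0, 1.793]
wrist_force: [-13.4, -2.6, 26.3]
finger_gap: 0.1
finger_force: 13.2
```

Call:
arm_command([
  [0,0,0,-12,0],
  [0,0,0,-24,0],
  [0,0,0,-24,0],
  [0,-34,0,-24,0],
  [0,-68,0,-24,0],
  [0,-68,0,-24,0],
  [0,-68,0,-24,0],
  [0,-68,0,-12,0],
  [0,-68,0,-5,0],
  [0,-68,0,-2,0],
  [0,-68,0,0,0],
  [0,-68,0,0,0],
  [0,-68,0,0,0],
])

```text
clock: 22.08
eef_pos: [483.7, -16.6, 81.8]
eef_rot: [-3.141, -0.001, 1.793]
wrist_force: [-13.6, 4.8, 25.3]
finger_gap: 0.8
finger_force: 12.8
```

Call:
arm_command([
  [0,0,0,-15,0],
  [0,0,0,-40,0],
  [0,0,0,-80,0],
  [0,0,0,-120,0],
  [0,-40,-30,-120,0],
  [0,-80,-60,-120,0],
  [0,-120,-85,-120,0],
  [0,-180,-85,-120,0],
  [0,-180,-85,-120,0],
  [0,-180,-85,-120,0],
])

```text
clock: 23.32
eef_pos: [440.5, -211.1, 200.3]
eef_rot: [-3.141, -0.0, 1.793]
wrist_force: [-0.1, -0.2, -0.3]
finger_gap: 0.3
finger_force: 0.0
```

```bash
python3 ov.py o3.png
```

```text
(no output)
```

View pics/o3.png

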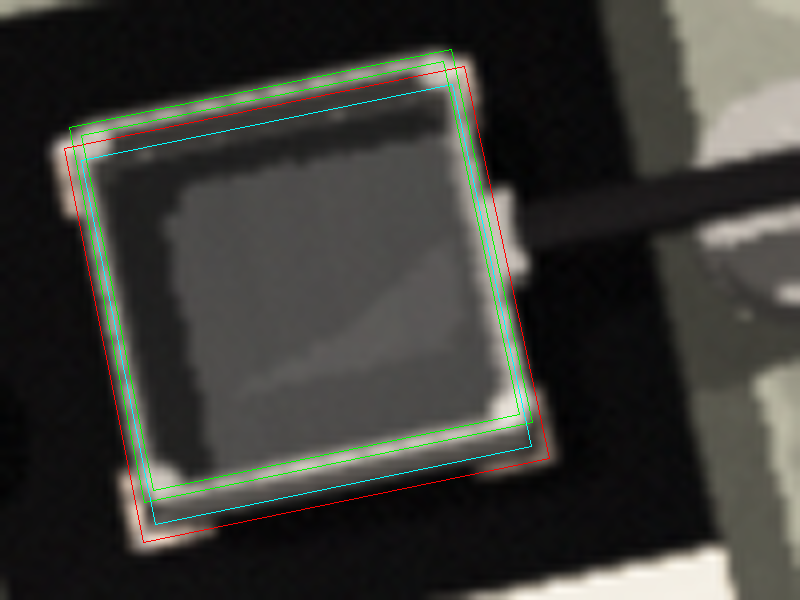

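The pan is unmoved, still inside the marks (rim left wall at about u 120, right wall at about 485, as before). All five keys bottomed out in order, and the arm is clear.

```bash
python3 -c "
from cell import job; print(job.sign_off())"
```

```text
the job is handed in; nothing more can be done
None
```

The pan is centred in the corner marks to within about 1 mm, its handle straight out to the right, away from the blue tumblers; On, Menu, Timer, Plus and Start were each pressed fully down in order, and the job was handed in at about 23 s with the arm clear.

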